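# Drain the tipping bucket and set its pivot screw

### The job

Tip the steel bucket by its red bail so that all four retired pieces drop through the funnel into the yellow scrap bin, then swing the bucket back fully upright. After that, turn the brass pivot thumbscrew clockwise until it seats, back it off a quarter turn, and finish still gripping the thumbscrew there so it cannot turn while I fit the lock nut. Leave the carabiner, belay device and hanger plate where they lie.

Things in the scene. Friction and masses are not known exactly. Their poses are not given: they have to be found in the camera images.
- tipper: fixed tipping stand: dark base plate 190 x 290 mm, two grey posts carrying the steel bucket's trunnions; under the bucket a galvanized funnel, mouth 154 mm across, rim 134 mm above the bench. Origin on the bench under the middle of the bucket; x = the way the bucket pours (level), y = along the pivot axis towards the blue bearing block with the thumbscrew, z up
- pivot (a point): centre of the bucket on its pivot axis, 200 mm above the bench; axes as the stand's
- bin_floor (a point): centre of the inner floor of the yellow open scrap bin, 12 mm above the bench; the bin stands under the funnel, 150 x 150 mm, 64 mm deep, rim 72 mm above the bench
- bucket (a joint): tilt of the bucket about the stand's y axis: 0 = upright (stop), grows as the mouth swings towards the stand's +x, stop at 2.4 rad; the pieces slide out by about 2.25 rad. Stiff pivot (0.12 N m): stays where left. Bucket 88 mm across the rim, 80 mm high, rim 35 mm above the pivot, underside 45 mm below it; sweeps within 60 mm of the pivot axis
- bail (a point): middle of the red bail bar: round, 10 mm diameter, 112 mm long, parallel to the pivot axis, rigid with the bucket, 105 mm from the axis; bucket upright, it is 95 mm to the stand's -x of the pivot and 44 mm above it, and goes over the top (305 mm above the bench) to the +x side as the bucket tips. Pinched lightly (8 N) from above, it turns between the fingers
- pivot_screw (a joint): turn of the thumbscrew, clockwise from above positive: seats against a hard stop at 2.6 rad; a quarter turn backed off is 1.03 rad. Starts 0.9 to 2.2 rad short of the seat. Light friction (0.03 N m), stays where it is left; it does not rise or sink noticeably
- wing (a point): flat brass wing of the thumbscrew: 34 mm long (its x), 9 mm thick (its y; pinch across this), 26 mm high; origin at its centre on the screw's upright axis, 250 mm above the bench, at the stand's y = +120 mm; axes turn with the screw. It stands over the blue block, 46 x 36 mm, whose top is 220 mm above the bench. A red dot marks its +x half
- nut_a: dark steel anchor nut, a retired piece: 23 mm across, 14 mm high, about 30 g; origin at the centre of its underside; starts on the bucket's floor
- nut_b: dark steel anchor nut, a retired piece: 23 mm across, 14 mm high, about 30 g; origin at the centre of its underside; starts on the bucket's floor
- sleeve_a: brass anchor sleeve, a retired piece: 20 mm diameter, 22 mm high, about 30 g; origin at the centre of its underside; starts on the bucket's floor
- sleeve_b: brass anchor sleeve, a retired piece: 20 mm diameter, 22 mm high, about 30 g; origin at the centre of its underside; starts on the bucket's floor
- vise: bystander: cast-iron vise with green jaws, bolted down, base 130 x 90 mm, screw bar reaching 103 mm to its -x, 112 mm high; origin under the middle of its base
- carabiner: bystander, loose: bent aluminium carabiner about 100 x 50 mm, 11 mm thick, lying flat; origin under its middle
- belay: bystander, loose: cracked grey belay device 62 x 44 mm, 30 mm high, with a wire loop; origin under its middle
- hanger: bystander, loose: blue steel hanger plate 75 x 40 mm, with a 26 mm upturned end; origin under the plate's middle

How it is judged:
By the outcome, as a careful person would: the job done as asked, in the order asked, and still so for the second after the job is handed in, while the arm keeps its last pose, push and grip.
It also fails if it takes over 72 s, if anything falls off the work surface, if the arm or the gripper's body presses on something with over 40 N, if the wrist force passes 120 N, or if a joint passes its speed limit or range.

### The arm

A 6-joint arm with a two-finger parallel gripper is mounted at the origin on the work surface. World frame = base frame: x ahead of the robot, y to its left, z up, the work surface at z = 0. Lengths are in mm, angles in rad, forces in N, time in s.
With the tool pointing down it reaches from about 275 to 1000 mm from the base axis. Payload 8.4 kg.
Tool frame: the origin (TCP) lies between the finger pads, 19 mm behind the fingertips; this is the grasp point; z points along the fingers, y is the line along which they close (so a half turn about z gives the same grasp; the last joint's range is limited). The gripper opens to 85 mm and grips with 20 to 120 N. Pads are 22 mm wide; open, the fingers measure 114 mm over their backs; the gripper's body (76 mm by 85 mm) begins 54 mm behind the grasp point. The pads swing forward as they close: fully open they stand 13 mm farther back than shut.
Start: joints at [-1.121, 0.353, 1.633, -0, 1.155, -0.002], TCP at [272.865, -562.292, 249.981] pointing down, gripper open.
Joint ranges: [-2.63, 2.63], [-0.92, 2.1], [0.06, 2.66], [-1.3, 4.44], [0, 2.69], [-3.02, 3.02]. Speed limits (rad/s): [2.22, 2.22, 2.79, 3.14, 3.14, 3.14].

### API

Orientations are given as [roll, pitch, yaw] about the fixed x, y, z axes, in that order (R = Rz(yaw) Ry(pitch) Rx(roll)).
In Python, from rig import r, eyes gives the robot as it stands. The module is installed in compiled form; this text tells all that it offers.
- The arm moves only by the shell command python3 -m inch 'ROWS' [FORCE]. ROWS is JSON, a list of rows, each a list of 7 numbers: the shift along the tool's x, y, z in m, then the turn, a rotation vector about the tool's x, y, z in degrees, then the closure, from -1 (fully open) to 1 (shut). In form: [[x, y, z, rx, ry, rz, gripper], ...]. A call has 1 to 8 rows; each row shifts and turns the commanded pose from where the row before left it, along the tool's axes as they then stand; what a row does not reach is not made up. A row lasts 1/10 s, in which the tool goes at most 50 mm and 8.59 degrees, less where a joint would pass 70% of its speed; a pose out of reach is approached as far as the arm can. A call with a gripper value outside its range is refused whole. The fingers move at their own pace and stop on an object; FORCE is the grip in N (left out, the last holds). Time passes only in rows, so rows that do not move let the fingers close. It gives the time, the measured TCP pose, the force, the opening and the grip force at its end, in the units of the state.
- r.sense(): the state, without advancing time (a new reading comes with each control period).
- eyes.grab_frame(name): name is "side" or "top" or "wrist"; returns a dict with "img" (384x512x3 uint8, blue, green, red), "fx", "fy", "cx", "cy" (pixels), "R" (3x3) and "t" (3): a world point X has camera coordinates R X + t; the wrist camera has in their place "hand_eye" (4x4, takes a point from camera to tool coordinates, whose origin is the TCP and whose axes are the flange's). Camera axes: x right, y down, z forward; pixel columns grow to the right and rows downward; lengths in mm; the calibration is good to about 2 mm. A picture is of the moment at which its call begins: read the wrist's pose just before it. There is no depth.
- r.sign_off(): hands the job in; it is judged then, once.
The state is a dict: "clock": time; "qpos": joint angles; "qvel": joint speeds; "joint_efforts": joint torques, N m; "eef_pos": TCP position; "tcp_rot": TCP orientation; "contact_force": force on the tool from outside, world axes, zero at the start; "wrist_torque": the same for the moment, N m; "opening": opening from 0.0 (shut) to 1.0 (fully open); "grasp_force": force on a finger pad.
Only numpy, scipy, OpenCV 4.12 (cv2) and the standard library are available. Lean on these libraries where they do the work, as an engineer would, in place of code of your own. Each camera call takes 0.05 s, during which the arm holds its last target. There are 200 camera calls.

## Working session

There is one attempt and no reset: what is moved stays moved. The work goes in short steps, Python scripts to look and compute and a shell command to move; the robot and the scene stay as the last step left them, time stands still between calls to the robot, and variables do not carry over. Pictures are saved under pics/ and viewed, at most 10 in all, crops included, and the job is handed in when it is done.

```bash
mkdir -p pics; python3 - <<'E'
from rig import r,eyes
import cv2,numpy as np
print(r.sense())
fs=[]
for n in("top","side"):
    f=eyes.grab_frame(n); cv2.imwrite(f"pics/{n}0.png",f["img"]); np.savez(f"{n}.npz",**f)
    print(n,f["fx"],f["fy"],f["cx"],f["cy"],np.round(f["R"],4).tolist(),np.round(f["t"],1).tolist())
f=eyes.grab_frame("wrist"); cv2.imwrite("pics/w0.png",f["img"]); print(f["hand_eye"],f["fx"])
E
```

```text
{'clock': 0.0, 'qpos': array([-1.12142376e+00,  3.53657838e-01,  1.63414785e+00,  3.52586035e-05,
        1.15521207e+00, -2.41720643e-03]), 'qvel': array([-1.15843944e-03, -1.50617927e-03,  8.21847695e-04,  1.63324810e-03,
        1.52599613e-03, -9.12152505e-06]), 'joint_efforts': array([-8.85374320e-04, -6.05257416e+01, -3.42056251e+01, -1.25931874e-04,
        9.37631470e-03, -1.38318541e-05]), 'eef_pos': array([ 272.65911339, -561.87557598,  249.24974887]), 'tcp_rot': array([-3.14016763e+00, -3.56817773e-05,  4.51775493e-01]), 'contact_force': array([0.17187573, 0.48271866, 0.06259608]), 'wrist_torque': array([ 0.00882138, -0.00078729,  0.03617191]), 'grasp_force': 0.0, 'opening': 1.0007499380019678}
top 354.370549251498 354.370549251498 253.62609055058775 187.49957781553312 [[-0.0142, -0.9999, -0.0061], [-0.9828, 0.0151, -0.1841], [0.1842, 0.0033, -0.9829]] [-24.0, 616.7, 952.0]
side 430.48297684528035 430.48297684528035 253.2394072757255 190.3618344661468 [[-0.8592, -0.5115, -0.0144], [-0.3956, 0.6819, -0.6153], [0.3245, -0.5229, -0.7882]] [487.7, 357.3, 1188.0]
[[ 3.50255686e-04 -9.61352386e-01 -2.75320664e-01  6.91308041e+01]
 [ 9.99999740e-01  1.63014881e-04  7.02965217e-04 -1.86539410e-01]
 [-6.30915923e-04 -2.75320838e-01  9.61352193e-01 -1.24313265e+02]
 [ 0.00000000e+00  0.00000000e+00  0.00000000e+00  1.00000000e+00]] 292.4797369921291
```

View pics/top0.png

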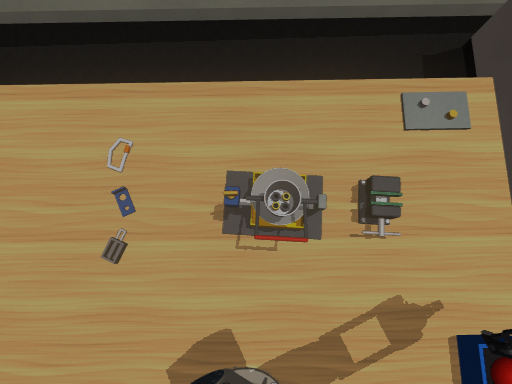

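View pics/side0.png

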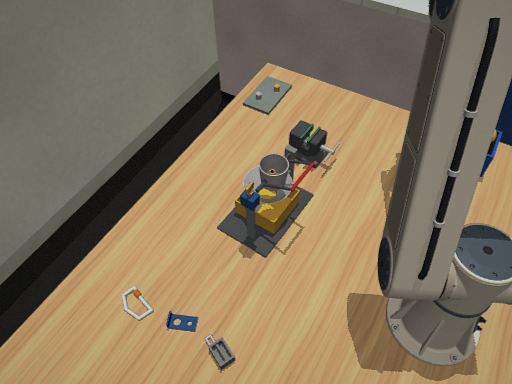

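The top view shows the stand at about (275,205) px. The red bail is on the robot side at (281,239), the blue block on the left (+y) at (232,196), and the vise on the right at (380,200). The side view agrees.

```bash
cat > h.py <<'E'
import cv2,numpy as np
from rig import r,eyes
from scipy.spatial.transform import Rotation as Ro
def pose():
    s=r.sense(); return Ro.from_euler('xyz',s["tcp_rot"]).as_matrix(),s["eef_pos"],s
def cam(n):
    if n=="wrist": Rt,p,s=pose()
    f=eyes.grab_frame(n)
    if n=="wrist":
        H=f["hand_eye"]; Rc=Rt@H[:3,:3]; c=Rt@H[:3,3]+p
    else: Rc=f["R"].T; c=-Rc@f["t"]
    return dict(img=f["img"],K=(f["fx"],f["fy"],f["cx"],f["cy"]),R=Rc,c=c)
def ray(f,u,v):
    a,b,cx,cy=f["K"]; d=f["R"]@np.array([(u-cx)/a,(v-cy)/b,1]); return f["c"],d/np.linalg.norm(d)
def onz(f,u,v,z):
    c,d=ray(f,u,v); return c+d*(z-c[2])/d[2]
def proj(f,X):
    q=f["R"].T@(np.array(X)-f["c"]); a,b,cx,cy=f["K"]; return a*q[0]/q[2]+cx,b*q[1]/q[2]+cy
def cross(f,p,g,q):
    c1,d1=ray(f,*p);c2,d2=ray(g,*q)
    s=np.linalg.lstsq(np.c_[d1,-d2],c2-c1,rcond=None)[0]; a=c1+s[0]*d1;b=c2+s[1]*d2
    return (a+b)/2,np.linalg.norm(a-b)
def mask(f,col):
    h=cv2.cvtColor(f["img"],cv2.COLOR_BGR2HSV);H,S,V=cv2.split(h)
    m={'red':((H<6)|(H>173))&(S>150)&(V>60),'blue':(H>105)&(H<125)&(S>130)&(V>50),'yellow':(H>18)&(H<30)&(S>190)&(V>70),
       'brass':(H>15)&(H<30)&(S>100)&(V>70)}[col]
    return m.astype(np.uint8)*255
def blobs(f,col,mn=8):
    n,l,st,ce=cv2.connectedComponentsWithStats(mask(f,col)); 
    return [(st[i].tolist(),ce[i].round(1).tolist(),cv2.minAreaRect(np.argwhere(l==i)[:,::-1].astype(np.float32))) for i in range(1,n) if st[i,4]>=mn]
E
python3 - <<'E'
from h import *
for n in("top","side"):
    f=cam(n)
    for c in("red","blue"):
        for b in blobs(f,c):print(n,c,b)
t=cam("top");s=cam("side")
E
```

```text
top red ([255, 235, 53, 7, 209], [280.7, 237.9], ((280.9708251953125, 237.96693420410156), (52.21062469482422, 3.9298319816589355), 3.5763344764709473))
top red ([493, 358, 19, 26, 435], [502.8, 371.3], ((502.0, 370.5), (25.0, 18.0), 90.0))
top blue ([478, 343, 11, 41, 219], [482.6, 361.9], ((484.79266357421875, 363.1341552734375), (39.976219177246094, 9.938838005065918), 83.6598129272461))
side red ([290, 162, 24, 29, 112], [301.9, 175.8], ((301.7549743652344, 175.79949951171875), (3.72906756401062, 35.60203170776367), 39.289405822753906))
side blue ([480, 92, 32, 84, 609], [501.2, 131.9], ((503.0115661621094, 136.2498779296875), (19.968341827392578, 87.89583587646484), 17.904447555541992))
side blue ([241, 191, 18, 20, 218], [249.1, 200.1], ((249.32351684570312, 198.7941131591797), (18.521846771240234, 16.806859970092773), 30.963754653930664))
side blue ([167, 311, 31, 20, 311], [182.3, 321.9], ((181.44117736816406, 321.7646789550781), (28.526351928710938, 16.0528507232666), 12.52880859375))
```

```bash
python3 - <<'E'
from h import *
t=cam("top");s=cam("side")
print("bail cross",cross(t,(281,238),s,(301.9,175.8)))
a=onz(t,255,236.2,244);b=onz(t,307.5,239.6,244);print("ends",a,b,np.linalg.norm(a-b),"mid",(a+b)/2)
d=a-b;yaw=np.arctan2(-d[0],d[1]);print("yaw",yaw)
x=np.array([np.cos(yaw),np.sin(yaw),0]);y=np.array([-x[1],x[0],0]);m=(a+b)/2
O=m+95*x;O[2]=0;print("origin",O,"wing",O+120*y,"reach",np.hypot(*m[:2]))
for k,X in dict(O200=O+[0,0,235],wing=O+120*y+[0,0,250],block=O+120*y+[0,0,220]).items():print(k,proj(t,X),proj(s,X))
g=t["img"]; cv2.imwrite("pics/crop.png",np.hstack([cv2.resize(t["img"][150:260,200:340],None,fx=3,fy=3,interpolation=2),cv2.resize(s["img"][140:250,210:330],None,fx=3,fy=3,interpolation=2)]))
E
```

```text
bail cross (array([463.62790992, -94.12130608, 244.22454658]), np.float64(2.211317844055448))
ends [469.53936159 -35.30211344 244.        ] [ 460.2465656  -153.17327312  244.        ] 118.23690769135132 mid [464.8929636  -94.23769328 244.        ]
yaw -0.07867585511430353
origin [ 559.59909545 -101.70419115    0.        ] wing [569.03046118  17.92460697   0.        ] reach 474.3481953569449
O200 (np.float64(282.9909875097908), np.float64(196.9164358205671)) (np.float64(272.56355995356176), np.float64(163.21543760929006))
wing (np.float64(231.09453296674062), np.float64(192.59658769733144)) (np.float64(248.08898995002357), np.float64(186.88061620712637))
block (np.float64(231.9615960950369), np.float64(194.7459313786478)) (np.float64(248.3473958892036), np.float64(193.62750848510768))
```

View pics/crop.png

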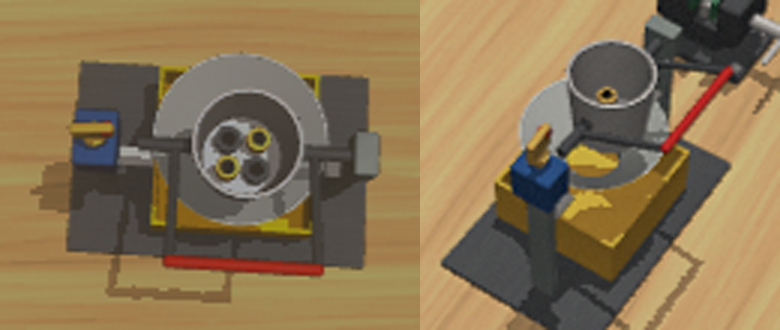

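Bail mid is at (464.5,-94,244), with the two views 2.2 mm apart, and stand yaw is about -0.079. The rim and block reproject onto the image as they should. Next I move above the bail.

```bash
python3 -m inch '[[0,0,-0.045,0,0,0,-0.5],[0,0,-0.045,0,0,0,0],[0.027,-0.024,0,0,0,0,0],[0.027,-0.024,0,0,0,0,0],[0.027,-0.024,0,0,0,0,0],[0.027,-0.024,0,0,0,0,0],[0.027,-0.024,0,0,0,0,0],[0.027,-0.024,0,0,0,0,0]]' 20
python3 -m inch '[[0.027,-0.024,0,0,0,0,0],[0.027,-0.024,0,0,0,0,0],[0.027,-0.024,0,0,0,0,0],[0.027,-0.024,0,0,0,0,0],[0.027,-0.024,0,0,0,0,0],[0.027,-0.024,0,0,0,0,0],[0.027,-0.024,0,0,0,0,0],[0.027,-0.024,0,0,0,0,0]]'
python3 -m inch '[[0,0,0,0,0,-7.5,0],[0,0,0,0,0,-7.5,0],[0,0,0,0,0,-7.5,0],[0,0,0,0,0,-7.5,0],[0,0,0,0,0,-7.5,0],[0,0,0,0,0,-7.5,0],[0,0,0,0,0,-7.5,0],[0,0,0,0,0,-7.1,0]]'
python3 -m inch '[[0,0,0,0,0,0,0],[0,0,0,0,0,0,0]]'
python3 - <<'E'
from h import *
f=cam("wrist");cv2.imwrite("pics/w1.png",f["img"]);s=pose()[2];print(s["eef_pos"],s["tcp_rot"],s["qpos"],s["opening"])
for b in blobs(f,'red',30):
    print(b);P=cv2.boxPoints(b[2]); 
    for p in P: print(p,onz(f,*p,244))
    print("c",onz(f,*b[2][0],244))
print([proj(f,X) for X in [(464.5,-94,244),(569,18,250)]])
E
```

```text
clock: 1.25
eef_pos: [356.0, -360.7, 340.1]
tcp_rot: [3.141, -0.0, 0.452]
contact_force: [0.6, -0.3, 0.1]
opening: 0.502
grasp_force: 0.0
clock: 2.05
eef_pos: [466.6, -93.5, 340.2]
tcp_rot: [3.141, -0.0, 0.452]
contact_force: [0.5, -0.9, 0.4]
opening: 0.499
grasp_force: 0.0
clock: 2.85
eef_pos: [466.2, -95.0, 340.1]
tcp_rot: [3.141, 0.0, 1.497]
contact_force: [0.3, 0.2, -0.3]
opening: 0.501
grasp_force: 0.0
clock: 3.05
eef_pos: [466.2, -95.0, 340.0]
tcp_rot: [3.141, 0.0, 1.488]
contact_force: [0.2, 0.1, 0.3]
opening: 0.502
grasp_force: 0.0
[466.2307257  -94.98159325 340.02301522] [3.14148358e+00 6.11362434e-06 1.48864709e+00] [-2.04129561e-01  3.34366728e-02  1.82813888e+00  7.51955847e-06
  1.27990809e+00 -1.21982483e-01] 0.49994886139691525
([389, 27, 8, 15, 86], [392.5, 34.2], ((392.6999816894531, 34.099998474121094), (6.505383014678955, 14.424979209899902), 8.130102157592773))
[388.46  40.78] [564.60229152   7.20421301 244.        ]
[390.49997  26.5    ] [565.61413225  15.96925814 244.        ]
[396.93997   27.419998] [569.99395485  15.04561355 244.        ]
[394.9       41.699997] [569.03505087   6.26226792 244.        ]
c [567.31349866  11.14726069 244.        ]
([246, 112, 15, 149, 1683], [252.8, 184.3], ((252.95480346679688, 186.01583862304688), (148.04359436035156, 12.15011978149414), 89.13194274902344))
[245.75903  112.094574] [462.6045347  -32.05282989 244.        ]
[257.90775 111.91049] [471.46590112 -32.65080432 244.        ]
[260.15057 259.9371 ] [ 463.51409928 -153.79057544  244.        ]
[248.00186 260.1212 ] [ 453.26372207 -153.12135006  244.        ]
c [463.02634814 -88.5077857  244.        ]
[(np.float64(255.41228659282763), np.float64(192.53500097856246)), (np.float64(399.8464320272852), np.float64(20.337131203903994))]
```

View pics/w1.png

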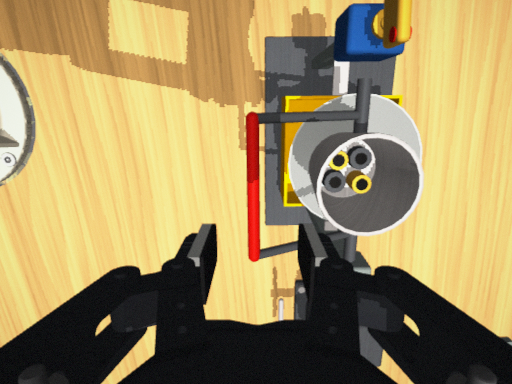

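The bar runs from px (252,112) to (254,260), with its middle at about world (463.3,-93.5). The four pieces are in the bucket, and the wing with its red dot is at (397,20). I'll descend and pinch.

```bash
python3 -m inch '[[0.001,-0.003,0.02,0,0,0,0],[0,0,0.02,0,0,0,0],[0,0,0.02,0,0,0,0],[0,0,0.02,0,0,0,0],[0,0,0.016,0,0,0,0],[0,0,0,0,0,0,0.5],[0,0,0,0,0,0,1],[0,0,0,0,0,0,1]]' 20
python3 -m inch '[[0,0,0,0,0,0,1],[0,0,0,0,0,0,1],[0,0,0,0,0,0,1],[0,0,0,0,0,0,1]]'
python3 - <<'E'
from h import *
p=pose()[1]
O=np.array([95,44.]);R=105
dt=np.radians(4)
a0=np.arctan2(44,-95)
for k in range(32+3):
    a=a0-k*dt;b=a-dt
    print(k,np.round(R*np.array([np.cos(b)-np.cos(a),np.sin(b)-np.sin(a)]),1),end=' ')
E
```

```text
clock: 3.9
eef_pos: [463.3, -93.8, 244.7]
tcp_rot: [-3.141, 0.0, 1.491]
contact_force: [-2.7, -0.2, -0.0]
opening: 0.11
grasp_force: 19.9
clock: 4.3
eef_pos: [463.2, -93.8, 244.5]
tcp_rot: [3.142, 0.0, 1.492]
contact_force: [-5.0, 1.1, 6.1]
opening: 0.101
grasp_force: 20.5
0 [3.3 6.5] 1 [3.8 6.3] 2 [4.2 6. ] 3 [4.6 5.7] 4 [5.  5.4] 5 [5.3 5. ] 6 [5.7 4.6] 7 [6.  4.2] 8 [6.3 3.8] 9 [6.5 3.3] 10 [6.7 2.9] 11 [6.9 2.4] 12 [7.1 1.9] 13 [7.2 1.4] 14 [7.3 0.9] 15 [7.3 0.4] 16 [ 7.3 -0.1] 17 [ 7.3 -0.6] 18 [ 7.2 -1.1] 19 [ 7.1 -1.6] 20 [ 7.  -2.1] 21 [ 6.8 -2.6] 22 [ 6.7 -3.1] 23 [ 6.4 -3.5] 24 [ 6.2 -4. ] 25 [ 5.9 -4.4] 26 [ 5.5 -4.8] 27 [ 5.2 -5.2] 28 [ 4.8 -5.5] 29 [ 4.4 -5.8] 30 [ 4.  -6.1] 31 [ 3.6 -6.4] 32 [ 3.1 -6.6] 33 [ 2.6 -6.8] 34 [ 2.2 -7. ]
```

```bash
python3 -m inch '[[0,0.0033,-0.0065,0,0,0,1],[0,0.0038,-0.0063,0,0,0,1],[0,0.0042,-0.006,0,0,0,1],[0,0.0046,-0.0057,0,0,0,1],[0,0.005,-0.0054,0,0,0,1],[0,0.0053,-0.005,0,0,0,1],[0,0.0057,-0.0046,0,0,0,1],[0,0.006,-0.0042,0,0,0,1]]'
python3 - <<'E'
from h import *
f=cam("top");print([b[:2] for b in blobs(f,'red')])
for b in blobs(f,'red')[:1]: print(onz(f,*b[1],288))
E
```

```text
clock: 5.1
eef_pos: [500.1, -96.5, 288.9]
tcp_rot: [-3.139, -0.0, 1.492]
contact_force: [-11.3, 2.6, 11.3]
opening: 0.105
grasp_force: 20.7
[([493, 358, 19, 26, 436], [502.9, 371.3])]
[ 194.44147769 -523.15035967  288.        ]
```

```bash
python3 -m inch '[[0,0.0058,-0.0046,0,0,0,1],[0,0.0065,-0.0037,0,0,0,1],[0,0.0067,-0.0029,0,0,0,1],[0,0.0069,-0.0024,0,0,0,1],[0,0.0071,-0.0019,0,0,0,1],[0,0.0072,-0.0014,0,0,0,1],[0,0.0073,-0.0009,0,0,0,1],[0,0.0073,-0.0004,0,0,0,1]]'
python3 - <<'E'
from h import *
f=cam("wrist");print([(b[1],b[2]) for b in blobs(f,'red',30)])
cv2.imwrite("pics/w2.png",f["img"])
E
```

```text
clock: 5.95
eef_pos: [556.5, -100.9, 306.0]
tcp_rot: [3.141, -0.0, 1.492]
contact_force: [-4.0, 2.2, 7.1]
opening: 0.108
grasp_force: 21.1
[([256.7, 220.3], ((256.0, 222.5), (205.0, 22.0), 90.0))]
```

View pics/w2.png

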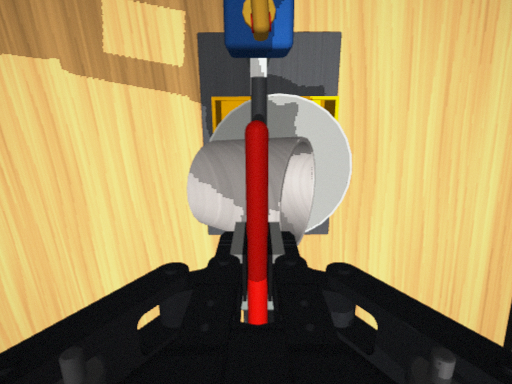

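The bail at (256,222) is gripped between the pads, and the bucket is on its side with its mouth towards +x. I'll continue.

```bash
python3 -m inch '[[0,0.0073,0,0,0,0,1],[0,0.0073,0.0005,0,0,0,1],[0,0.0072,0.0011,0,0,0,1],[0,0.0071,0.0016,0,0,0,1],[0,0.007,0.0021,0,0,0,1],[0,0.0068,0.0026,0,0,0,1],[0,0.0067,0.0031,0,0,0,1],[0,0.0064,0.0035,0,0,0,1]]'
python3 -m inch '[[0,0.0062,0.004,0,0,0,1],[0,0.0059,0.0044,0,0,0,1],[0,0.0055,0.0048,0,0,0,1],[0,0.0052,0.0052,0,0,0,1],[0,0.0048,0.0055,0,0,0,1],[0,0.0044,0.0058,0,0,0,1],[0,0.004,0.0061,0,0,0,1],[0,0.0036,0.0064,0,0,0,1]]'
```

```text
clock: 6.8
eef_pos: [611.9, -105.5, 290.9]
tcp_rot: [-3.141, -0.0, 1.492]
contact_force: [-1.1, 3.5, 4.6]
opening: 0.107
grasp_force: 20.8
clock: 7.6
eef_pos: [651.2, -108.7, 248.6]
tcp_rot: [3.141, 0.0, 1.492]
contact_force: [-2.6, 1.4, 1.6]
opening: 0.105
grasp_force: 20.6
```

```bash
python3 -m inch '[[0,0.0031,0.0066,0,0,0,1],[0,0.0026,0.0068,0,0,0,1],[0,0,0,0,0,0,1],[0,0,0,0,0,0,1],[0,0,0,0,0,0,1],[0,0,0,0,0,0,1],[0,0,0,0,0,0,1],[0,0,0,0,0,0,1]]'
python3 - <<'E'
from h import *
f=cam("wrist");g=cam("side");
cv2.imwrite("pics/w3.png",np.hstack([f["img"][:, :300],cv2.resize(g["img"][120:248,200:340],None,fx=3,fy=3)]))
E
```

```text
clock: 8.4
eef_pos: [656.5, -109.1, 236.0]
tcp_rot: [3.141, 0.0, 1.492]
contact_force: [-0.1, 1.0, 0.0]
opening: 0.104
grasp_force: 20.6
```

View pics/w3.png

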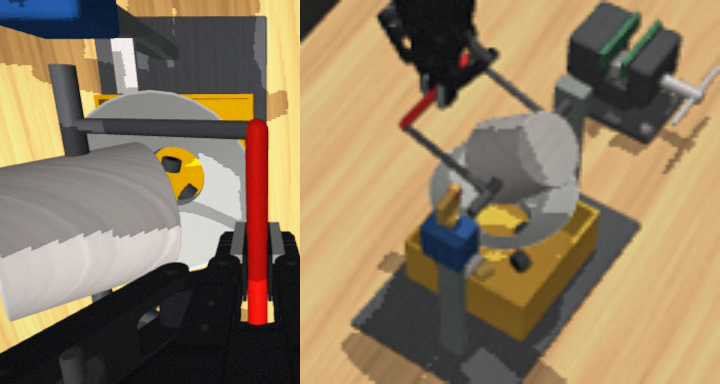

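Through the funnel I can see two dark nuts in the bin, at (172,165) and (185,192). I'll jiggle once near the stop, then swing back along the arc.

```bash
python3 -m inch '[[0,-0.0026,-0.0068,0,0,0,1],[0,-0.0031,-0.0066,0,0,0,1],[0,0.0031,0.0066,0,0,0,1],[0,0.0026,0.0068,0,0,0,1],[0,0.0003,0.0015,0,0,0,1],[0,0,0,0,0,0,1],[0,0,0,0,0,0,1],[0,0,0,0,0,0,1]]'
python3 -m inch '[[0,-0.0003,-0.0015,0,0,0,1],[0,-0.0026,-0.0068,0,0,0,1],[0,-0.0031,-0.0066,0,0,0,1],[0,-0.0036,-0.0064,0,0,0,1],[0,-0.004,-0.0061,0,0,0,1],[0,-0.0044,-0.0058,0,0,0,1],[0,-0.0048,-0.0055,0,0,0,1],[0,-0.0052,-0.0052,0,0,0,1]]'
python3 -m inch '[[0,-0.0055,-0.0048,0,0,0,1],[0,-0.0059,-0.0044,0,0,0,1],[0,-0.0062,-0.004,0,0,0,1],[0,-0.0064,-0.0035,0,0,0,1],[0,-0.0067,-0.0031,0,0,0,1],[0,-0.0068,-0.0026,0,0,0,1],[0,-0.007,-0.0021,0,0,0,1],[0,-0.0071,-0.0016,0,0,0,1]]'
python3 -m inch '[[0,-0.0072,-0.0011,0,0,0,1],[0,-0.0073,-0.0005,0,0,0,1],[0,-0.0073,0,0,0,0,1],[0,-0.0073,0.0004,0,0,0,1],[0,-0.0073,0.0009,0,0,0,1],[0,-0.0072,0.0014,0,0,0,1],[0,-0.0071,0.0019,0,0,0,1],[0,-0.0069,0.0024,0,0,0,1]]'
```

```text
clock: 9.3
eef_pos: [657.1, -109.1, 234.3]
tcp_rot: [3.141, 0.0, 1.492]
contact_force: [2.2, -0.8, 0.8]
opening: 0.105
grasp_force: 20.9
clock: 10.1
eef_pos: [629.3, -107.0, 279.4]
tcp_rot: [3.139, 0.0, 1.492]
contact_force: [6.1, -1.9, 2.5]
opening: 0.105
grasp_force: 20.4
clock: 10.9
eef_pos: [577.3, -103.1, 305.3]
tcp_rot: [3.14, 0.001, 1.492]
contact_force: [3.1, -3.6, 4.1]
opening: 0.106
grasp_force: 20.8
clock: 11.7
eef_pos: [519.1, -98.3, 298.5]
tcp_rot: [-3.141, 0.0, 1.492]
contact_force: [2.4, -5.5, 3.8]
opening: 0.107
grasp_force: 21.3
```

```bash
python3 -m inch '[[0,-0.0067,0.0029,0,0,0,1],[0,-0.0065,0.0035,0,0,0,1],[0,-0.0061,0.0042,0,0,0,1],[0,-0.006,0.0042,0,0,0,1],[0,-0.0057,0.0046,0,0,0,1],[0,-0.0053,0.005,0,0,0,1],[0,-0.005,0.0054,0,0,0,1],[0,-0.0046,0.0057,0,0,0,1]]'
python3 -m inch '[[0,-0.0042,0.006,0,0,0,1],[0,-0.0038,0.0063,0,0,0,1],[0,-0.0033,0.0065,0,0,0,1],[0,-0.0002,0.0005,0,0,0,1],[0,0,0,0,0,0,1]]'
python3 -m inch '[[0,-0.0004,0.001,0,0,0,1],[0,0,0,0,0,0,1],[0,0,0,0,0,0,1]]'
```

```text
clock: 12.5
eef_pos: [474.0, -94.4, 262.9]
tcp_rot: [3.141, -0.0, 1.492]
contact_force: [1.7, -2.4, 1.5]
opening: 0.104
grasp_force: 21.2
clock: 13.0
eef_pos: [463.1, -93.5, 244.2]
tcp_rot: [3.141, -0.0, 1.492]
contact_force: [2.0, -0.2, 6.2]
opening: 0.109
grasp_force: 21.7
clock: 13.3
eef_pos: [463.1, -93.5, 244.1]
tcp_rot: [3.14, -0.0, 1.492]
contact_force: [-1.2, 0.7, 14.3]
opening: 0.104
grasp_force: 22.4
```

```bash
python3 -m inch '[[0,0,0,0,0,0,0.5],[0,0,0,0,0,0,0],[0,0,0,0,0,0,0],[0,0,-0.02,0,0,0,0],[0,0,-0.03,0,0,0,0],[0,0,-0.04,0,0,0,0],[0,0,-0.04,0,0,0,0],[0.02,0.026,0,0,0,0,0]]'
python3 -m inch '[[0,0.025,0,0,0,0,0],[0,0.025,0,0,0,0,0],[0,0,0,0,0,0,0],[0,0,0,0,0,0,0]]'
python3 - <<'E'
from h import *
f=cam("wrist");t=cam("top");np.savez("w4.npz",**f)
print(pose()[1:2])
for n,g in(("t",t),("w",f)):
    for b in blobs(g,'red'): print(n,b); 
bb=[b for b in blobs(t,'red') if b[0][2]>40]
if bb: print(onz(t,*bb[0][1],244))
print('brass',[b for b in blobs(f,'brass',60)])
print(proj(f,(569,18,250)))
cv2.imwrite("pics/w4.png",f["img"])
E
```

```text
clock: 14.1
eef_pos: [490.4, -77.1, 378.5]
tcp_rot: [3.135, 0.001, 1.49]
contact_force: [0.7, -0.6, -0.6]
opening: 0.503
grasp_force: 0.0
clock: 14.5
eef_pos: [539.4, -79.6, 372.1]
tcp_rot: [-3.139, -0.0, 1.492]
contact_force: [-0.0, 0.1, 0.0]
opening: 0.502
grasp_force: 0.0
(array([538.87820671, -79.63423069, 372.62487926]),)
t ([255, 235, 53, 7, 211], [280.9, 237.9], ((280.9725646972656, 237.95291137695312), (52.207237243652344, 3.9624264240264893), 3.468229293823242))
t ([493, 358, 19, 26, 441], [502.8, 371.3], ((502.0, 370.5), (25.0, 18.0), 90.0))
w ([277, 70, 3, 11, 14], [278.1, 75.6], ((277.8414611816406, 75.07318115234375), (10.049270629882812, 1.435610055923462), 83.6598129272461))
w ([165, 137, 19, 119, 1153], [173.9, 192.3], ((174.47129821777344, 195.6844482421875), (118.23970031738281, 10.773755073547363), 84.80557250976562))
[464.8982443  -93.52824532 244.        ]
brass [([0, 0, 512, 348, 111766], [249.3, 133.4], ((255.5, 173.5), (347.0, 511.0), 90.0)), ([232, 111, 41, 24, 587], [246.6, 119.9], ((252.0, 122.5), (40.0, 23.0), 0.0)), ([177, 143, 81, 104, 4130], [204.4, 191
[... 465 characters left out ...]
81.3307800292969), (53.210899353027344, 81.61485290527344), 7.125016689300537)), ([95, 314, 17, 22, 161], [103.0, 324.1], ((102.25001525878906, 324.2500305175781), (7.778173923492432, 25.45584487915039), 45.0)), ([403, 314, 17, 22, 164], [411.0, 324.2], ((411.25006103515625, 324.7500305175781), (25.45584487915039, 7.778173923492432), 45.0)), ([101, 325, 56, 59, 1181], [134.0, 356.9], ((134.8443603515625, 359.26446533203125), (22.497398376464844, 79.75606536865234), 39.68545150756836)), ([358, 325, 40, 57, 1014], [376.1, 353.4], ((374.92816162109375, 354.6708679199219), (67.44572448730469, 22.398204803466797), 51.11550521850586))]
(np.float64(286.098085725306), np.float64(61.987491725957824))
```

View pics/w4.png

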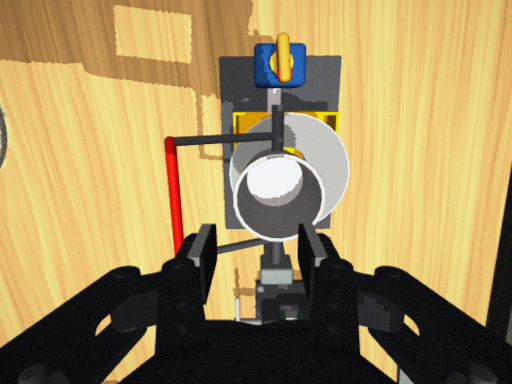

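The bucket is upright: the bail centroid in the top view matches its starting value. The bucket floor at (275,178) is bare. The wing is at (284,57), nearly along world y, with its red dot on the -y half. Next I move over the wing.

```bash
python3 -m inch '[[0.025,0.006,0,0,0,0,0],[0.025,0.006,0,0,0,0,0],[0.025,0.006,0,0,0,0,0],[0.025,0.004,0,0,0,0,0],[0,0,0.027,0,0,0,0],[0,0,0,0,0,0,0],[0,0,0,0,0,0,0]]'
python3 - <<'E'
from h import *
f=cam("wrist");t=cam("top")
R,p,s=pose();print(p,s["tcp_rot"],s["qpos"])
print(proj(f,(569,18,263)),[b for b in blobs(f,'red',5)])
h=cv2.cvtColor(f["img"],cv2.COLOR_BGR2HSV);print(h[185:200:4,230:300:5].tolist())
cv2.imwrite("pics/w5.png",np.hstack([f["img"][60:384,130:400],cv2.resize(t["img"][150:258,200:340],None,fx=3,fy=3)]))
E
```

```text
clock: 15.3
eef_pos: [568.8, 18.0, 346.2]
tcp_rot: [-3.14, 0.0, 1.492]
contact_force: [0.9, -0.1, 0.3]
opening: 0.499
grasp_force: 0.0
[569.62329557  17.73274434 347.24160872] [ 3.14048099e+00 -5.06800150e-05  1.49130825e+00] [ 2.85280435e-02  1.87381930e-01  1.63759688e+00 -7.17867623e-05
  1.31550319e+00  1.08034236e-01]
(np.float64(258.21190910619674), np.float64(198.61645769846857)) [([262, 205, 1, 6, 6], [262.0, 207.5], ((262.0, 207.5), (5.0, 0.0), -90.0)), ([140, 256, 13, 20, 186], [145.6, 265.6], ((145.43243408203125, 265.0946044921875), (18.412687301635742, 11.343530654907227), 80.53767395019531)), ([148, 325, 9, 31, 165], [152.6, 337.2], ((152.0, 340.0), (30.0, 8.0), 90.0))]
[[[96, 41, 94], [107, 205, 184], [108, 199, 187], [29, 172, 241], [20, 202, 172], [26, 184, 234], [27, 189, 177], [30, 165, 241], [107, 201, 192], [108, 190, 197], [113, 65, 94], [21, 255, 192], [21, 255, 194], [21, 255, 192]], [[6, 48, 102], [107, 198, 185], [108, 202, 184], [29, 174, 241], [21, 197, 230], [27, 179, 242], [20, 188, 134], [29, 178, 238], [107, 202, 189], [107, 199, 195], [120, 43, 96], [21, 255, 209], [22, 254, 207], [21, 255, 207]], [[15, 115, 133], [108, 202, 186], [108, 201, 183], [111, 77, 162], [21, 199, 225], [27, 180, 241], [19, 199, 156], [108, 170, 186], [107, 197, 192], [108, 194, 195], [120, 36, 91], [21, 255, 204], [21, 255, 206], [21, 255, 207]], [[21, 241, 202], [108, 198, 175], [108, 199, 176], [107, 203, 173], [20, 197, 211], [26, 179, 242], [19, 196, 174], [108, 200, 180], [107, 200, 181], [107, 200, 181], [20, 232, 169], [21, 255, 208], [22, 255, 204], [21, 255, 205]]]
```

View pics/w5.png

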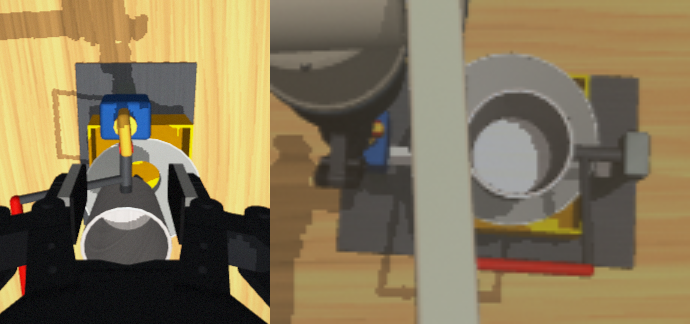

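```bash
python3 - <<'E'
from h import *
f=cam("wrist")
h=cv2.cvtColor(f["img"],cv2.COLOR_BGR2HSV)
for v in range(158,236,4): print(v,[(u,*h[v,u][[0]],h[v,u][2]) for u in range(240,275,2) if (h[v,u][0]<33 or h[v,u][0]>172) and h[v,u][1]>120])
E
```

```text
158 []
162 []
166 []
170 [(248, np.uint8(19), np.uint8(93)), (250, np.uint8(19), np.uint8(102)), (252, np.uint8(20), np.uint8(101)), (254, np.uint8(19), np.uint8(96)), (256, np.uint8(19), np.uint8(96))]
174 [(248, np.uint8(20), np.uint8(119)), (250, np.uint8(20), np.uint8(142)), (252, np.uint8(19), np.uint8(154)), (254, np.uint8(19), np.uint8(151)), (256, np.uint8(19), np.uint8(112))]
178 [(246, np.uint8(20), np.uint8(134)), (248, np.uint8(19), np.uint8(175)), (250, np.uint8(20), np.uint8(197)), (252, np.uint8(20), np.uint8(190)), (254, np.uint8(21), np.uint8(176)), (256, np.uint8(20), np.uint8(155)), (258, np.uint8(29), np.uint8(182)), (260, np.uint8(30), np.uint8(238)), (262, np.uint8(21), np.uint8(147))]
182 [(244, np.uint8(29), np.uint8(238)), (246, np.uint8(20), np.uint8(160)), (248, np.uint8(20), np.uint8(170)), (250, np.uint8(20), np.uint8(194)), (252, np.uint8(20), np.uint8(191)), (254, np.uint8(20), np.uint8(185)), (256, np.uint8(20), np.uint8(163)), (258, np.uint8(21), np.uint8(136)), (260, np.uint8(30), np.uint8(242)), (262, np.uint8(30), np.uint8(240)), (264, np.uint8(27)
[... 2800 characters left out ...]
207)), (270, np.uint8(21), np.uint8(204)), (272, np.uint8(21), np.uint8(206)), (274, np.uint8(21), np.uint8(205))]
230 [(260, np.uint8(20), np.uint8(124)), (262, np.uint8(21), np.uint8(204)), (264, np.uint8(22), np.uint8(201)), (266, np.uint8(22), np.uint8(206)), (268, np.uint8(21), np.uint8(205)), (270, np.uint8(21), np.uint8(206)), (272, np.uint8(21), np.uint8(205)), (274, np.uint8(21), np.uint8(204))]
234 [(260, np.uint8(18), np.uint8(127)), (262, np.uint8(21), np.uint8(205)), (264, np.uint8(19), np.uint8(123)), (266, np.uint8(20), np.uint8(117)), (268, np.uint8(21), np.uint8(206)), (270, np.uint8(21), np.uint8(207)), (272, np.uint8(21), np.uint8(207)), (274, np.uint8(21), np.uint8(206))]
```

```bash
python3 - <<'E'
from h import *
f=cam("wrist");R,p,s=pose()
a=onz(f,252.7,188,263);b=onz(f,254.6,216,263);d=b-a
print(a,b,np.linalg.norm(d),(a+b)/2,"wing +x dir deg",np.degrees(np.arctan2(d[1],d[0])),p,np.degrees(s["tcp_rot"][2]))
E
```

```text
[566.79054191  25.98936268 263.        ] [566.38280508   3.62383197 263.        ] 22.369247036529213 [566.5866735   14.80659733 263.        ] wing +x dir deg -91.04442019537107 [569.80798693  17.75954146 347.24120454] 85.44480152274326
```

```bash
python3 - <<'E'
from h import *
f=cam("wrist")
a=onz(f,252,170,263);b=onz(f,254.6,216.5,263);d=b-a
print(a,b,np.linalg.norm(d),(a+b)/2,"deg",np.degrees(np.arctan2(d[1],d[0])))
h=cv2.cvtColor(f["img"],cv2.COLOR_BGR2HSV)
m=((h[...,0]>105)&(h[...,0]<112)&(h[...,1]>150)).astype(np.uint8); m[:140]=0;m[230:]=0;m[:,:220]=0;m[:,300:]=0
x,y,w,hh=cv2.boundingRect(m);print(x,y,w,hh); P=[onz(f,u,v,220) for u in(x,x+w) for v in(y,)];print(P)
E
```

```text
[567.44461179  39.78064706 263.        ] [566.37663229   3.31387213 263.        ] 36.482410201690776 [566.91062204  21.5472596  263.        ] deg -91.67750596972907
228 154 51 45
[array([546.4221251 ,  45.83052576, 220.        ]), array([590.53655483,  42.31968428, 220.        ])]
```

Wing centre is about (567.2,19.5,250), with its axis at 88.3° in yaw. I'll descend and grip it.

```bash
python3 -m inch '[[0.0015,-0.0023,0.02,0,0,-2.9,0],[0,0,0.02,0,0,0,0],[0,0,0.02,0,0,0,0],[0,0,0.02,0,0,0,0],[0,0,0.016,0,0,0,0],[0,0,0,0,0,0,0],[0,0,0,0,0,0,0.4],[0,0,0,0,0,0,0.7]]' 25
python3 -m inch '[[0,0,0,0,0,0,1],[0,0,0,0,0,0,1],[0,0,0,0,0,0,1],[0,0,0,0,0,0,1]]'
python3 -c "
from h import *
s=pose()[2];print(s['wrist_torque'],np.degrees(s['tcp_rot']),s['qpos'])"
```

```text
clock: 16.35
eef_pos: [567.1, 19.8, 251.2]
tcp_rot: [-3.141, -0.0, 1.542]
contact_force: [-0.7, -0.4, 5.6]
opening: 0.206
grasp_force: 24.1
clock: 16.75
eef_pos: [567.2, 19.8, 251.3]
tcp_rot: [3.141, 0.0, 1.543]
contact_force: [-5.2, -1.3, 5.5]
opening: 0.203
grasp_force: 24.6
[-0.06517028  1.0021186  -0.04935845] [1.79993049e+02 5.38728209e-03 8.83862087e+01] [ 3.23768527e-02  2.62845714e-01  1.75712684e+00 -1.12343671e-04
  1.12150470e+00  6.05916063e-02]
```

An opening of 0.20 (17 mm) is too wide for the 9 mm wing. The tips are on the round collar below it, which measures about 18 mm across in the image. I'll open, rise 10 mm and re-grip.

```bash
python3 -m inch '[[0,0,0,0,0,0,0.3],[0,0,0,0,0,0,0.2],[0,0,-0.01,0,0,0,0.2],[0,0,0,0,0,0,0.2],[0,0,0,0,0,0,0.7],[0,0,0,0,0,0,1],[0,0,0,0,0,0,1],[0,0,0,0,0,0,1]]' 25
python3 -c "
from h import *
s=pose()[2];print(s['wrist_torque'],np.degrees(s['tcp_rot']),s['contact_force'],s['opening'])
f=cam('wrist');cv2.imwrite('pics/w6.png',f['img'])"
```

```text
clock: 17.55
eef_pos: [567.1, 20.1, 260.3]
tcp_rot: [-3.141, -0.0, 1.543]
contact_force: [-3.1, 1.7, 5.2]
opening: 0.097
grasp_force: 26.5
[0.13777462 0.52284061 0.03647021] [-1.79960425e+02 -1.09248912e-02  8.83894497e+01] [-3.09535276  1.68939222  5.20642434] 0.09669833063090928
```

View pics/w6.png

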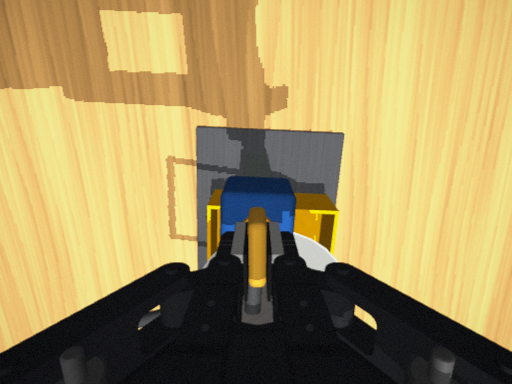

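The wing (257,250) is squarely between the pads with a 9 mm opening. I'll turn clockwise, +rz in tool axes.

```bash
cat > st.py <<'E'
from h import *
R,p,s=pose();print("yaw",np.degrees(s["tcp_rot"][2]).round(2),"F",s["contact_force"].round(1),"T",s["wrist_torque"].round(3),"op",round(s["opening"],3),p.round(1),"q6",s["qpos"][5].round(3),"t",s["clock"])
E
python3 -m inch '[[0,0,0,0,0,3,1],[0,0,0,0,0,5,1],[0,0,0,0,0,5,1],[0,0,0,0,0,5,1],[0,0,0,0,0,0,1]]' >/dev/null; python3 st.py
python3 -m inch '[[0,0,0,0,0,5,1],[0,0,0,0,0,5,1],[0,0,0,0,0,5,1],[0,0,0,0,0,5,1],[0,0,0,0,0,5,1],[0,0,0,0,0,0,1]]' >/dev/null; python3 st.py
```

```text
yaw 70.21 F [-2.5  1.1  5. ] T [ 0.059  0.55  -0.021] op 0.1 [567.   20.1 260.3] q6 0.378 t 18.1
yaw 45.21 F [-3.8  0.4  5.7] T [ 0.149  0.607 -0.008] op 0.097 [566.9  20.1 260.3] q6 0.814 t 18.7
```

```bash
for i in 1; do :; done
python3 -m inch '[[0,0,0,0,0,3,1],[0,0,0,0,0,3,1],[0,0,0,0,0,3,1],[0,0,0,0,0,0,1]]' >/dev/null; python3 st.py
python3 -m inch '[[0,0,0,0,0,3,1],[0,0,0,0,0,3,1],[0,0,0,0,0,3,1],[0,0,0,0,0,0,1]]' >/dev/null; python3 st.py
python3 -m inch '[[0,0,0,0,0,3,1],[0,0,0,0,0,3,1],[0,0,0,0,0,0,1]]' >/dev/null; python3 st.py
```

```text
yaw 36.28 F [-3.7  1.7  6.9] T [ 0.184  0.622 -0.032] op 0.102 [566.8  20.1 260.3] q6 0.97 t 19.1
yaw 27.28 F [-4.3  1.4  6.3] T [ 0.178  0.646 -0.055] op 0.098 [566.8  20.1 260.3] q6 1.127 t 19.5
yaw 21.4 F [-4.4  2.3  6.7] T [0.259 0.72  1.144] op 0.099 [566.8  20.2 260.3] q6 1.23 t 19.8
```

The torque jumped to 1.14 N m, so the screw is seated. I'll find the exact seat angle by unloading in small steps.

```bash
python3 -m inch '[[0,0,0,0,0,-1,1],[0,0,0,0,0,0,1]]' >/dev/null; python3 st.py
python3 -m inch '[[0,0,0,0,0,-1,1],[0,0,0,0,0,0,1]]' >/dev/null; python3 st.py
python3 -m inch '[[0,0,0,0,0,-1,1],[0,0,0,0,0,0,1]]' >/dev/null; python3 st.py
python3 -m inch '[[0,0,0,0,0,-1,1],[0,0,0,0,0,0,1]]' >/dev/null; python3 st.py
```

```text
yaw 22.52 F [-5.   1.7  7.1] T [0.193 0.674 0.932] op 0.102 [566.8  20.2 260.3] q6 1.211 t 20.0
yaw 23.5 F [-5.2  1.   7.1] T [0.183 0.725 0.761] op 0.1 [566.8  20.2 260.3] q6 1.193 t 20.2
yaw 24.48 F [-4.5  1.2  6.3] T [0.191 0.699 0.609] op 0.098 [566.8  20.2 260.3] q6 1.176 t 20.4
yaw 25.46 F [-4.   1.8  5.6] T [0.226 0.732 0.431] op 0.098 [566.8  20.2 260.3] q6 1.159 t 20.6
```

```bash
python3 -m inch '[[0,0,0,0,0,-1,1],[0,0,0,0,0,0,1]]' >/dev/null; python3 st.py
python3 -m inch '[[0,0,0,0,0,-1,1],[0,0,0,0,0,0,1]]' >/dev/null; python3 st.py
python3 -m inch '[[0,0,0,0,0,-1,1],[0,0,0,0,0,0,1]]' >/dev/null; python3 st.py
python3 -m inch '[[0,0,0,0,0,-1,1],[0,0,0,0,0,0,1]]' >/dev/null; python3 st.py
```

```text
yaw 26.44 F [-4.2  1.6  5.4] T [0.18  0.668 0.154] op 0.097 [566.8  20.2 260.3] q6 1.142 t 20.8
yaw 27.42 F [-4.5  2.   4.5] T [ 0.194  0.687 -0.005] op 0.101 [566.8  20.2 260.3] q6 1.125 t 21.0
yaw 28.42 F [-4.5  1.5  6.4] T [ 0.161  0.668 -0.016] op 0.094 [566.9  20.2 260.3] q6 1.107 t 21.2
yaw 29.42 F [-4.   1.   5.8] T [0.188 0.617 0.049] op 0.093 [566.8  20.1 260.3] q6 1.09 t 21.4
```

The seat is at yaw 27.2°, so the target is 117.2°. I'll back off 87.8° more.

```bash
python3 -m inch '[[0,0,0,0,0,-5,1],[0,0,0,0,0,-5,1],[0,0,0,0,0,-5,1],[0,0,0,0,0,-5,1],[0,0,0,0,0,-5,1],[0,0,0,0,0,-5,1],[0,0,0,0,0,-5,1],[0,0,0,0,0,-5,1]]' >/dev/null; python3 st.py
python3 -m inch '[[0,0,0,0,0,-5,1],[0,0,0,0,0,-5,1],[0,0,0,0,0,-5,1],[0,0,0,0,0,-5,1],[0,0,0,0,0,-5,1],[0,0,0,0,0,-5,1],[0,0,0,0,0,-5,1],[0,0,0,0,0,-5,1]]' >/dev/null; python3 st.py
python3 -m inch '[[0,0,0,0,0,-5,1],[0,0,0,0,0,-2.8,1],[0,0,0,0,0,0,1],[0,0,0,0,0,0,1]]' >/dev/null; python3 st.py
python3 -m inch '[[0,0,0,0,0,0,1],[0,0,0,0,0,0,1],[0,0,0,0,0,0,1],[0,0,0,0,0,0,1]]' 60; python3 st.py
python3 - <<'E'
from h import *
f=cam("top");s=cam("side")
print([b[:2] for b in blobs(f,'red') if b[0][2]>15],[b[:2] for b in blobs(s,'red')])
cv2.imwrite("pics/e.png",np.hstack([cv2.resize(f["img"][150:258,200:340],None,fx=3,fy=3),cv2.resize(s["img"][130:248,210:340],None,fx=2.6,fy=2.75)[:324]]))
E
```

```text
yaw 69.59 F [-3.9  0.6  6. ] T [ 0.162  0.504 -0.039] op 0.098 [567.   20.1 260.3] q6 0.389 t 22.2
yaw 109.59 F [-3.4  0.6  3.8] T [ 0.133  0.379 -0.076] op 0.099 [567.1  20.1 260.3] q6 -0.309 t 23.0
yaw 117.13 F [-3.   0.8  5.7] T [0.158 0.417 0.024] op 0.101 [567.2  20.1 260.3] q6 -0.441 t 23.4
clock: 23.8
eef_pos: [567.2, 20.1, 260.4]
tcp_rot: [-3.141, -0.0, 2.044]
contact_force: [-4.1, 0.5, 6.1]
opening: 0.093
grasp_force: 62.3
yaw 117.12 F [-4.1  0.5  6.1] T [0.127 0.549 0.043] op 0.093 [567.2  20.1 260.4] q6 -0.441 t 23.8
[([265, 236, 43, 6, 167], [285.8, 238.3]), ([493, 358, 19, 26, 439], [502.8, 371.2])] [([290, 162, 24, 29, 111], [302.1, 175.7])]
```

View pics/e.png

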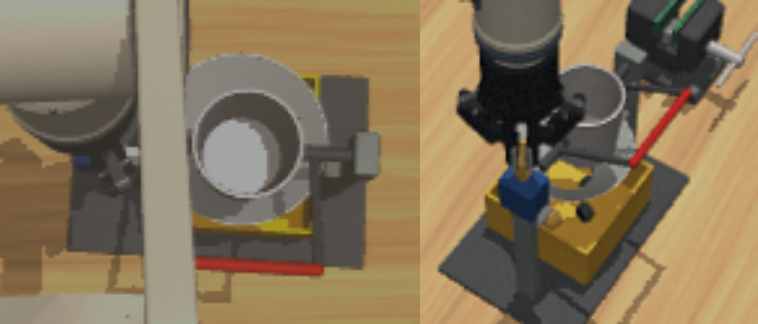

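The bucket is empty and upright, with the side-view bail unchanged from the start. The visible part of the funnel is clear, and the wing is held at the quarter-turn position. I'm handing in.

```bash
python3 -c "
from rig import r
print(r.sign_off())"
```

```text
the job is handed in; nothing more can be done
None
```

The bucket was tipped, is empty and is back upright; the thumbscrew was seated, backed off 90° and is still held at 60 N, though I clearly saw only the two nuts in the bin and am inferring the two sleeves from the empty bucket and clear view of the funnel.

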